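# Fetch the ink pot from the back of the jar rack

### The arm

A 7-joint arm with a two-finger parallel gripper is mounted at the origin on a cart in front of the work surface, level with it; the furniture and walls round the work are solid. World frame = base frame: x ahead of the robot, y to its left, z up, the work surface at z = 0. Lengths are in m, angles in rad, forces in N, time in s.
With the tool pointing down it reaches from about 0.35 to 0.9 m from the base axis. Payload 8.1 kg.
Tool frame: the origin (TCP) lies at the centre of the arm's flange, where the gripper is bolted on; the fingertips stand 178 mm ahead of it and the grasp point (between the pads) lies 159 mm ahead of it; z points along the fingers, y is the line along which they close (so a half turn about z gives the same grasp; the last joint's range is limited). The gripper opens to 92 mm and grips with 3 to 60 N. Pads are 19 mm wide; open, the fingers measure 130 mm over their backs; the gripper's body (75 mm by 190 mm) begins 47 mm behind the grasp point.
Start: joints at [1.077, 0.434, 0.025, 1.573, -0.012, 1.134, -0.075], TCP at [0.238, -0.578, 0.405] pointing down, gripper open.
Joint ranges: [-2.62, 2.62], [-0.44, 2.09], [-1.27, 1.32], [0.08, 2.57], [-1.32, 4.46], [0.12, 2], [-2.74, 2.74]. Speed limits (rad/s): [2.22, 2.22, 3.01, 3.01, 3.14, 3.14, 3.14].

### API

Orientations are given as a rotation vector (axis times angle).
In Python, from cell import arm gives the robot as it stands. The module is installed in compiled form; this text tells all that it offers.
- The arm moves only by the shell command python3 -m inch 'ROWS' [FORCE]. ROWS is text: rows parted by semicolons, each of 5 numbers parted by spaces: the shift along the tool's x, y, z in m, then the turn about the tool's z in rad, then the finger opening in m, from 0 to 0.0918. In form: x y z roll fingers; .... A call has 1 to 5 rows; each row is the pose to reach, as a shift and turn from the pose commanded when the call began, along the tool's axes at that moment; what a row does not reach only later rows make up. A row lasts 1/10 s, in which the tool goes at most 50 mm and 8.59 degrees, less where a joint would pass 70% of its speed; a pose out of reach is approached as far as the arm can. A call with a gripper value outside its range is refused whole. The fingers move at their own pace and stop on an object; FORCE is the grip in N (left out, the last holds). Time passes only in rows, so rows that repeat a pose let the fingers close. It gives the time, the measured TCP pose, the force, the opening and the grip force at its end, in the units of the state.
- arm.observe(): the state, without advancing time (a new reading comes with each control period).
- arm.get_image(name): name is "scene" or "side" or "wrist"; returns the picture (384x512x3 uint8, red, green, blue); there is no depth.
- arm.get_calibration(name): a dict with "intrinsics" (3x3 intrinsics, pixels), "pose" (4x4, takes a point from camera to world coordinates). Camera axes: x right, y up, looking along -z (the intrinsics and any distortion apply to the point x, -y, -z); pixel columns grow to the right and rows downward; lengths in m; the calibration is good to about 2 mm. A picture is of the moment at which its call begins: read the wrist's pose just before it. get_calibration takes no time and is no camera call; for the wrist camera it gives the pose at the moment of the call.
- arm.sign_off(): hands the job in; it is judged then, once.
Trained networks look in the newest picture that a camera, given by its name, has taken for a name from the list of things; names that differ only in an ending like _2 or _b are one class to them, and where a whole thing is asked for, a point or a joint stands for the part that bears it (a point fixed in the world has none). Each returns a list of dicts, best first, with "conf" (0 to 1); they miss things now and then, are a little off and sometimes report something else, mostly with a low value. They report only what shows in the picture. A call takes as long as a camera call.
- arm.look_for(camera, query): "point" ([row, column] in pixels, amid what is visible of it).
- arm.silhouettes(camera, query): "region" (384x512 bool, what is visible of it) and "point" ([row, column] in pixels, amid what is visible of it).
- arm.place_of(camera, query): "point" ([row, column] in pixels: a listed point, or the origin of a listed thing).
The state is a dict: "clock": time; "joints": joint angles; "dq": joint speeds; "joint_efforts": joint torques, N m; "position": TCP position; "ee_rot": TCP orientation; "force": force on the tool from outside, world axes, zero at the start; "ft_torque": the same for the moment, N m; "width": opening from 0.0 (shut) to 1.0 (fully open); "gripper_force": force on a finger pad.
Only numpy, scipy, OpenCV 4.12 (cv2) and the standard library are available. Lean on these libraries where they do the work, as an engineer would, in place of code of your own. Each camera call takes 0.05 s, during which the arm holds its last target. There are 200 camera calls.

### The job

Fetch the squat ink pot from the back row of the wooden jar rack: first stand both the tall jar and the clear cup from the front row aside on the cork mat, then stand the ink pot in the middle of the brass dish, and only then put the tall jar and the cup back on the rack, each exactly where it stood before. Keep everything upright and leave the little jar beside the ink pot where it is.

Things in the scene. Friction and masses are not known exactly. Their poses are not given: they have to be found in the camera images.
- tall_jar_mid (a point): centre (half-way up) of the tall jar: glass pigment jar with grey contents and a black lid, 95 tall, body 59 wide up to 75 mm, lid 54 wide above that, round, about 0.26 kg, z axis up. Starts in the front row of the rack (left or right). Loose.
- cup_mid (a point): centre (half-way up) of the mixing cup: clear plastic, open at the top, 72 tall, 63 wide at the rim tapering to 44 at the foot, 0.04 kg, rigid, z axis up. Starts in the front row of the rack beside the tall jar, 100 mm from it. Loose.
- pot_mid (a point): centre (half-way up) of the ink pot: squat round glass pot with grey contents and a yellow lid, 40 tall, 52 wide at half height, 0.11 kg, z axis up. Starts in the back row of the rack (left or right), 90 mm from the little jar. Loose.
- little_jar_mid (a point): centre (half-way up) of the little jar, which stays where it is: slim glass jar with a yellow lid, 48 tall, 36 wide, 0.07 kg, z axis up. Stands in the back row of the rack beside the ink pot. Loose.
- rack: wooden jar rack, fixed: board 150 (x) by 190 (y) by 8 thick, origin under its centre, so things stand 8 mm above the origin; x points to the back row, behind which a rail rises to 30 mm above the origin; y to its left. Flush round seat marks at x = -27, y = +50, -50 (front row) and x = 35, y = +45, -45 (back row). The front things stand 5 to 15 mm before the back ones and tower over them.
- mat: cork mat, fixed, 190 (x) by 100 (y) by 4 thick, origin under its centre: the side area, with room for the tall jar and the cup one behind the other along x.
- dish: flat round brass dish, fixed, 110 wide, 11 high, origin under its centre; the ink pot stands on its face, 11 mm above the origin.

How it is judged:
By the outcome, as a careful person would: the job done as asked, in the order asked, and still so for the second after the job is handed in, with the robot touching nothing.
It also fails if it takes over 138 s, if anything falls off the work surface, if the arm or the gripper's body presses on something with over 40 N, if the wrist force passes 120 N, or if a joint passes its speed limit or range.

## Working session

There is one attempt and no reset: what is moved stays moved. The work goes in short steps, Python scripts to look and compute and a shell command to move; the robot and the scene stay as the last step left them, time stands still between calls to the robot, and variables do not carry over. Pictures are saved under pics/ and viewed, at most 17 in all, crops included, and the job is handed in when it is done.

```bash
mkdir -p pics; ls
cat > h.py <<'E'
import numpy as np, cv2
from cell import arm
def ray(cam,pt):
    c=arm.get_calibration(cam);K=np.array(c["intrinsics"]);T=np.array(c["pose"])
    d=np.linalg.inv(K)@[pt[1],pt[0],1];d=T[:3,:3]@[d[0],-d[1],-d[2]]
    return T[:3,3],d/np.linalg.norm(d)
def tri(rays):
    A=sum(np.eye(3)-np.outer(d,d) for o,d in rays);b=sum((np.eye(3)-np.outer(d,d))@o for o,d in rays)
    p=np.linalg.solve(A,b);return p,max(np.linalg.norm(np.cross(p-o,d)) for o,d in rays)
def atz(r,z): o,d=r;return o+d*(z-o[2])/d[2]
def save(cam,n):
    im=arm.get_image(cam);cv2.imwrite(f"pics/{n}.png",im[:,:,::-1]);return im
E
python3 - <<'E'
from h import *
np.set_printoptions(precision=4,suppress=True)
ims=[save(c,c+"0") for c in("scene","side","wrist")]
cv2.imwrite("pics/both.png",np.hstack(ims[:2])[:,:,::-1][:, :].copy() if 0 else cv2.resize(np.vstack([np.hstack(ims[:2])])[:,:,::-1],(800,300)))
print(arm.get_calibration("scene").keys())
for q in["tall_jar_mid","cup_mid","pot_mid","little_jar_mid","rack","mat","dish"]:
    rs=[]
    for c in("scene","side"):
        r=arm.place_of(c,q)
        print(q,c,[(np.round(x["point"],1),round(x["conf"],2)) for x in r[:2]])
        if r: rs.append(ray(c,r[0]["point"]))
    if len(rs)==2: print("   ",*tri(rs))
s=arm.observe();print(s["clock"],s["position"],s["ee_rot"],s["width"])
E
```

```text
pics
dict_keys(['intrinsics', 'pose'])
tall_jar_mid scene [(array([171.3, 315.4]), 0.71)]
tall_jar_mid side [(array([173.3, 257.2]), 0.58)]
    [ 0.5339 -0.2953  0.0449] 0.0006334856408300637
cup_mid scene [(array([161.2, 352.9]), 0.63)]
cup_mid side [(array([158.4, 270.8]), 0.59)]
    [ 0.4979 -0.3691  0.0519] 9.18116206102938e-05
pot_mid scene [(array([162. , 301.9]), 0.62)]
pot_mid side [(array([173.5, 238.3]), 0.71)]
    [ 0.5837 -0.3087  0.0341] 0.0021031466175534296
little_jar_mid scene [(array([163.9, 300.9]), 0.73), (array([148.2, 336.5]), 0.65)]
little_jar_mid side [(array([162.7, 245.8]), 0.49), (array([157.4, 269.7]), 0.23)]
    [ 0.5556 -0.27    0.0795] 0.009595411619563827
rack scene [(array([177. , 324.4]), 0.95)]
rack side [(array([178.3, 256.2]), 0.76)]
    [ 0.5369 -0.3311  0.0077] 0.0015757704576443874
mat scene [(array([249.7, 260.9]), 0.89)]
mat side [(array([230. , 269.8]), 0.75)]
    [ 0.4963 -0.1077 -0.0037] 0.005474690106722391
dish scene [(array([287.4, 194.9]), 0.86)]
dish side [(array([277.2, 266.8]), 0.95)]
    [0.5051 0.0393 0.0019] 1.5367588019653142e-05
0.85 [ 0.2381 -0.5779  0.4048] [3.0818 0.6099 0.0001] 0.9988441048388004
```

View pics/scene0.png

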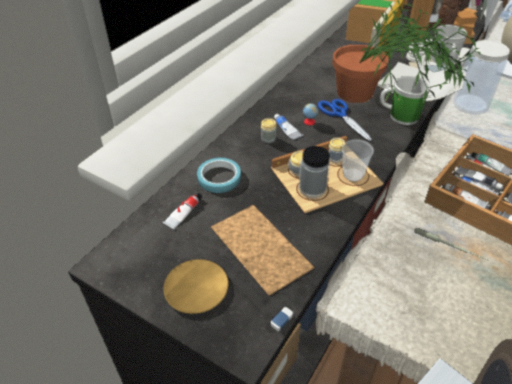

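View pics/side0.png

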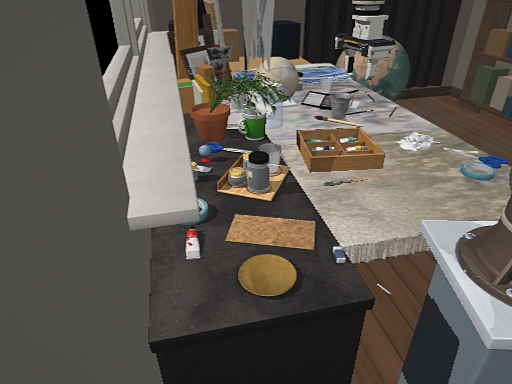

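View pics/wrist0.png

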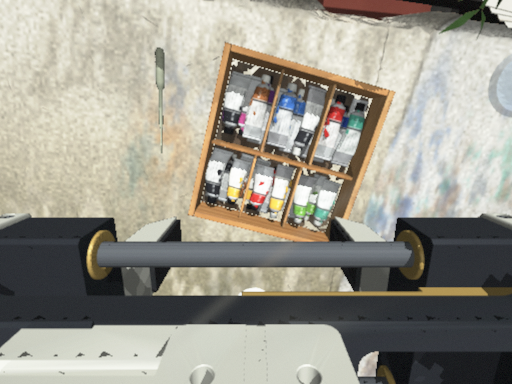

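The scene shows the rack with the tall jar at (315,171) and the cup at (355,160), with two yellow lids behind them at (302,157) and (337,148). A third yellow-lidded jar off the rack at (268,130) is a distractor. The mat is at (261,250) and the dish at (195,287). The side view agrees. The wrist camera is still looking at the paint box.

```bash
cat >> h.py <<'E'
from scipy.spatial.transform import Rotation as Rn
np.set_printoptions(precision=4,suppress=True)
def tool():
    s=arm.observe();return np.array(s["position"]),Rn.from_rotvec(s["ee_rot"]).as_matrix(),s
def goto(p,yaw=None):
    "shift in tool axes to put GRASP point at p, tool x at world yaw"
    t,R,s=tool(); g=t+R[:,2]*0.159
    d=R.T@(np.array(p)-g); y0=np.arctan2(R[1,0],R[0,0])
    r=0 if yaw is None else -((yaw-y0+np.pi/2)%np.pi-np.pi/2)
    print("clock",round(s["clock"],2),"grasp",g,"yaw",round(y0,4),"-> shift",d,"roll",round(r,4),"j7",round(s["joints"][6],2))
E
python3 - <<'E'
from h import *
t,R,s=tool();T=np.array(arm.get_calibration("wrist")["pose"])
print("cam in tool",R.T@(T[:3,3]-t));print(R.T@T[:3,:3]);print(arm.get_calibration("wrist")["intrinsics"])
goto([.44,-.33,.25],-.45)
# outlines for yaw, coarse
for q,z in(("rack",.008),("mat",.004)):
    for c in("scene","side"):
        m=arm.silhouettes(c,q)
        if m:
            cs=max(cv2.findContours(m[0]["region"].astype(np.uint8),0,2)[0],key=cv2.contourArea)[:,0]
            P=np.array([atz(ray(c,(v,u)),z)[:2] for u,v in cs]);print(q,c,cv2.minAreaRect((P*1000).astype(np.float32)))
E
```

```text
cam in tool [ 0.0675 -0.0006  0.0195]
[[-0.0002  0.9677  0.2523]
 [ 1.     -0.0001  0.0014]
 [ 0.0014  0.2523 -0.9677]]
[[274.5665   0.     255.1067]
 [  0.     274.5665 191.96  ]
 [  0.       0.       1.    ]]
clock 0.85 grasp [ 0.2381 -0.5779  0.2458] yaw 0.3907 -> shift [ 0.2811 -0.1523 -0.0042] roll 0.8407 j7 -0.08
rack scene ((546.8533935546875, -337.56915283203125), (191.69691467285156, 173.53485107421875), 72.90077209472656)
rack side ((550.0501708984375, -334.9580078125), (198.7868194580078, 169.38671875), 72.32028198242188)
mat scene ((494.10968017578125, -103.09710693359375), (99.98592376708984, 191.70913696289062), 82.69123077392578)
mat side ((497.4517517089844, -103.66421508789062), (102.92799377441406, 190.5164031982422), 84.1388168334961)
```

```bash
python3 -m inch '0.04 -0.022 0 0.14 0.09; 0.08 -0.044 0 0.28 0.09; 0.12 -0.066 0 0.42 0.09; 0.16 -0.088 0 0.56 0.09; 0.2 -0.11 0 0.69 0.09' 10; python3 -m inch '0 0 0 0 0.09'; python3 -c "
from h import *
goto([.43,-.31,.25],-.305)"
```

```text
clock: 1.55
position: [0.382, -0.3985, 0.4049]
ee_rot: [3.105, -0.477, 0.001]
force: [0.3, -0.5, 0.6]
width: 0.98
gripper_force: 0.0
clock: 1.65
position: [0.3863, -0.394, 0.4048]
ee_rot: [-3.104, 0.461, -0.003]
force: [-0.8, 0.0, -0.4]
width: 0.978
gripper_force: 0.0
clock 1.65 grasp [ 0.3867 -0.3936  0.2458] yaw -0.295 -> shift [ 0.0172 -0.0926 -0.0038] roll 0.01 j7 -1.13
```

```bash
python3 -m inch '0.01 -0.045 0 0 0.09; 0.017 -0.09 0 0 0.09; 0.017 -0.09 0 0 0.09; 0.017 -0.09 0 0 0.09'
cat > look.py <<'E'
from h import *
import sys
n=sys.argv[1]; im=save("wrist",n)
for q in sys.argv[2:]:
    for x in arm.place_of("wrist",q)[:2]:
        r=ray("wrist",x["point"]);z={"tall_jar_mid":.0555,"cup_mid":.044,"pot_mid":.028,"little_jar_mid":.032,"rack":0.0,"mat":0,"dish":0}[q]
        print(q,np.round(x["point"]),round(x["conf"],2),"atz",atz(r,z),"ray",r[0].round(4).tolist(),r[1].round(4).tolist())
E
python3 look.py w1 tall_jar_mid cup_mid pot_mid little_jar_mid rack
```

```text
clock: 2.05
position: [0.4244, -0.3182, 0.4049]
ee_rot: [3.107, -0.463, 0.0]
force: [-1.1, -0.3, -0.0]
width: 0.978
gripper_force: 0.0
cup_mid [104. 285.] 0.63 atz [ 0.4951 -0.3793  0.044 ] ray [0.4874, -0.3397, 0.3852] [0.0223, -0.1151, -0.9931]
pot_mid [ 46. 206.] 0.88 atz [ 0.5859 -0.3093  0.028 ] ray [0.4874, -0.3398, 0.3852] [0.2651, 0.082, -0.9607]
little_jar_mid [ 42. 282.] 0.68 atz [ 0.5617 -0.395   0.032 ] ray [0.4874, -0.3397, 0.3852] [0.2035, -0.1514, -0.9673]
rack [ 82. 244.] 0.62 atz [ 0.5386 -0.3394  0.    ] ray [0.4875, -0.3395, 0.3851] [0.1315, 0.0003, -0.9913]
```

View pics/w1.png

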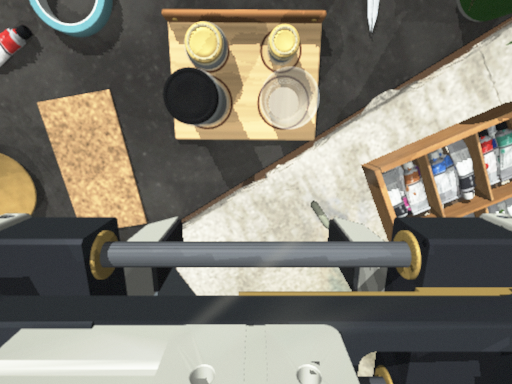

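The wrist view shows the rack square to the image. The tall jar's lid is at (194,96), the pot's lid at (206,45), the little jar at (284,42) and the cup rim at (289,97). So the pot is back left, behind the tall jar. I'll take a second wrist view closer in to triangulate.

```bash
python3 -m inch '0.0 -0.045 0.03 -0.005 0.09; 0.01 -0.05 0.05 -0.005 0.09; 0.01 -0.05 0.05 -0.005 0.09; 0.01 -0.05 0.05 -0.005 0.09'; python3 look.py w2 tall_jar_mid cup_mid pot_mid little_jar_mid rack
python3 -c "
from h import *
for x in arm.silhouettes('wrist','tall_jar_mid')[:2]: print(x['conf'],x['point'],cv2.boundingRect(x['region'].astype(np.uint8)))
goto([.528,-.285,.2],-.3)"
```

```text
clock: 2.75
position: [0.4478, -0.275, 0.3548]
ee_rot: [3.107, -0.462, -0.001]
force: [0.1, -0.1, 0.9]
width: 0.983
gripper_force: 0.0
cup_mid [108. 339.] 0.81 atz [ 0.4988 -0.3796  0.044 ] ray [0.5122, -0.2947, 0.3363] [-0.0439, -0.2787, -0.9594]
pot_mid [ 40. 241.] 0.67 atz [ 0.5919 -0.3036  0.028 ] ray [0.5122, -0.2945, 0.3363] [0.2501, -0.0286, -0.9678]
pot_mid [202.   4.] 0.24 atz [0.5093 0.0139 0.028 ] ray [0.5122, -0.2945, 0.3363] [-0.0066, 0.7072, -0.707]
little_jar_mid [ 39. 333.] 0.63 atz [ 0.5651 -0.3912  0.032 ] ray [0.5122, -0.2943, 0.3362] [0.1633, -0.2996, -0.94]
rack [108. 337.] 0.69 atz [ 0.4978 -0.3898  0.    ] ray [0.5123, -0.294, 0.336] [-0.0414, -0.2738, -0.9609]
rack [ 84. 285.] 0.63 atz [ 0.5409 -0.3379  0.    ] ray [0.5123, -0.294, 0.336] [0.0843, -0.129, -0.9881]
0.64 [102.7, 236.4] (204, 68, 67, 71)
clock 3.1 grasp [ 0.4481 -0.2749  0.1964] yaw -0.2952 -> shift [ 0.0794 -0.0135 -0.0036] roll 0.0048 j7 -1.41
```

View pics/w2.png

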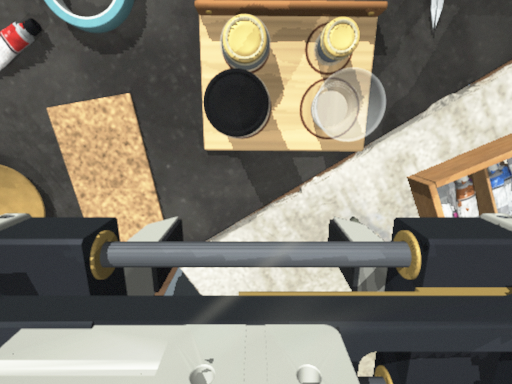

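Run:
```python
from h import *
o=[np.array([.4874,-.3397,.3852]),np.array([.5122,-.2946,.3363])]
def blob(n,kind,box):
    im=cv2.imread(f"pics/{n}.png");h=cv2.cvtColor(im,cv2.COLOR_BGR2HSV)
    m=cv2.inRange(h,(0,0,0),(180,255,45)) if kind=="k" else cv2.inRange(h,(22,75,120),(35,255,255))
    r0,r1,c0,c1=box;M=np.zeros_like(m);M[r0:r1,c0:c1]=m[r0:r1,c0:c1];M=cv2.morphologyEx(M,2,np.ones((5,5)))
    c=max(cv2.findContours(M,0,2)[0],key=cv2.contourArea);return cv2.fitEllipse(c)
for nm,k,b in(("jar","k",((65,127,155,222),(65,140,203,271))),("pot","y",((18,75,180,235),(10,78,215,275))),("little","y",((20,72,262,305),(10,70,315,365)))):
    rs=[]
    for i,n in enumerate(("w1","w2")):
        e=blob(n,k,b[i]);d=ray("wrist",(e[0][1],e[0][0]))[1];rs.append((o[i],d));print(nm,n,np.round(e[0],1),np.round(e[1],1))
    z={"jar":.103,"pot":.048,"little":.056}[nm]
    print("  ",*tri(rs),[atz(r,z)[:2] for r in rs])
for q,(a,b) in {"cup":((104,285),(108,339)),"pot":((46,206),(40,241)),"little":((42,282),(39,333))}.items():
    print(q,*tri([(o[0],ray("wrist",a)[1]),(o[1],ray("wrist",b)[1])]))
```

```text
jar w1 [190.3  95.7] [52.1 56.6]
jar w2 [235.7 102.2] [62.6 66.4]
   [ 0.5315 -0.2824  0.0835] 0.0005638551718549913 [array([ 0.5281, -0.2859]), array([ 0.5304, -0.2836])]
pot w1 [202.8  41.5] [27.8 28.9]
pot w2 [244.1  37.4] [31.9 34.3]
   [ 0.5917 -0.3071  0.0301] 0.0009954452501767675 [array([ 0.5855, -0.3086]), array([ 0.588 , -0.3066])]
little w1 [284.3  40.2] [21.  22.3]
little w2 [341.9  35.9] [24.4 27.7]
   [ 0.562  -0.3962  0.0449] 0.0008805422531991752 [array([ 0.5587, -0.3941]), array([ 0.5609, -0.3926])]
cup [ 0.4971 -0.3799  0.0407] 0.0019836178735920186
pot [ 0.602  -0.3047 -0.0214] 0.002626214279922119
little [ 0.5682 -0.3988  0.0098] 0.0006158243293696585
```

```bash
python3 -m inch '0.04 -0.007 0 0.005 0.085; 0.08 -0.0137 0 0.005 0.085; 0.08 -0.0137 0.02 0.005 0.085; 0.08 -0.0137 0.02 0.005 0.085; 0.08 -0.0137 0.02 0.005 0.085';  python3 -c "
from h import *
goto([.529,-.285,.064],-.3)
save('scene','s1')
for c in('scene','side'):
  for x in arm.place_of(c,'tall_jar_mid')[:2]: print(c,x['point'],x['conf'],atz(ray(c,x['point']),.0555))
"
```

```text
clock: 3.6
position: [0.5279, -0.2845, 0.3346]
ee_rot: [-3.106, 0.469, 0.003]
force: [0.5, -0.1, 0.6]
width: 0.927
gripper_force: 0.0
clock 3.6 grasp [ 0.5277 -0.2844  0.1756] yaw -0.2998 -> shift [0.0016 0.0001 0.1116] roll 0.0002 j7 -1.45
scene [172.0, 312.8] 0.77 [ 0.5294 -0.2812  0.0555]
side [173.3, 257.2] 0.58 [ 0.5328 -0.2747  0.0555]
```

```bash
python3 -m inch '0.0012 0 0.03 0 0.085; 0.0012 0 0.055 0 0.085; 0.0012 0 0.08 0 0.085; 0.0012 0 0.1 0 0.085; 0.0012 0 0.111 0 0.085'; python3 -m inch '0 0 0 0 0.085; 0 0 0 0 0.07; 0 0 0 0 0.06;0 0 0 0 0.06; 0 0 0 0 0.06' 6; python3 -m inch '0 0 0 0 0.045; 0 0 0 0 0.04; 0 0 0 0 0.04; 0 0 0 0 0.04; 0 0 0 0 0.04' 20; python3 -c "
from h import *
goto([.529,-.285,.064],-.3)"
```

```text
clock: 4.25
position: [0.5292, -0.2847, 0.2229]
ee_rot: [-3.106, 0.469, 0.002]
force: [-0.0, 0.2, 0.1]
width: 0.927
gripper_force: 0.0
clock: 4.75
position: [0.5301, -0.2847, 0.2245]
ee_rot: [3.106, -0.468, 0.002]
force: [-0.6, -0.4, 0.0]
width: 0.665
gripper_force: 0.0
clock: 5.25
position: [0.5302, -0.2844, 0.2242]
ee_rot: [-3.106, 0.468, -0.001]
force: [-0.3, 1.8, 5.9]
width: 0.616
gripper_force: 20.0
clock 5.25 grasp [ 0.5303 -0.2844  0.0652] yaw -0.299 -> shift [-0.0011  0.0009  0.0012] roll 0.001 j7 -1.45
```

```bash
python3 -m inch '0 0 0 0 0.04; 0 0 0 0 0.04' ; python3 -m inch '0 0 -0.005 0 0.04; 0 0 -0.01 0 0.04; 0 0 -0.015 0 0.04;0 0 -0.015 0 0.04;0 0 -0.015 0 0.04'; python3 -c "
from h import *
save('side','s2');a=cv2.imread('pics/side0.png')[130:220,210:310];b=cv2.imread('pics/s2.png')[130:220,210:310]
cv2.imwrite('pics/c2.png',cv2.resize(np.hstack([a,b]),None,fx=4,fy=4))"
```

```text
clock: 5.45
position: [0.5302, -0.2845, 0.2242]
ee_rot: [-3.106, 0.468, -0.001]
force: [-0.6, 2.0, 5.4]
width: 0.617
gripper_force: 20.0
clock: 5.95
position: [0.5298, -0.2847, 0.2389]
ee_rot: [3.106, -0.469, 0.0]
force: [-0.1, -0.0, -1.7]
width: 0.616
gripper_force: 19.9
```

View pics/c2.png

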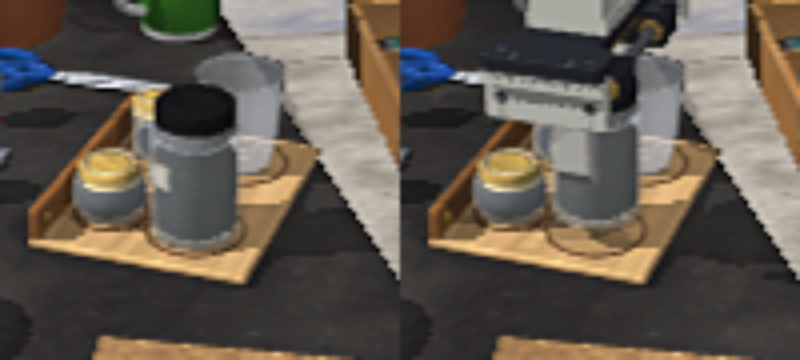

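The jar has been lifted cleanly and is upright. The squat pot stands free at the left of the back row. Next I carry the jar to the far half of the mat.

```bash
python3 -m inch '0 0 -0.035 0 0.04; 0 0 -0.06 0 0.04; 0 0 -0.06 0 0.04' ; python3 -m inch '-0.01 -0.042 0 -0.05 0.04; -0.02 -0.084 0 -0.1 0.04; -0.03 -0.126 0 -0.15 0.04; -0.039 -0.17 0 -0.185 0.04; -0.039 -0.17 0 -0.185 0.04'
python3 - <<'E'
from h import *
save('wrist','w3')
for c in('wrist','scene','side'):
    m=arm.silhouettes(c,'mat'); p=arm.place_of(c,'mat')
    if p: print(c,p[0]['point'],p[0]['conf'],atz(ray(c,p[0]['point']),0))
    if m:
        cs=max(cv2.findContours(m[0]["region"].astype(np.uint8),0,2)[0],key=cv2.contourArea)[:,0]
        P=np.array([atz(ray(c,(v,u)),.004)[:2] for u,v in cs]);print(c,cv2.minAreaRect((P*1000).astype(np.float32)))
goto([.543,-.111,.064],-.115)
E
```

```text
clock: 6.3
position: [0.5309, -0.2852, 0.302]
ee_rot: [3.105, -0.469, 0.009]
force: [0.6, -0.2, -2.3]
width: 0.617
gripper_force: 19.9
clock: 6.8
position: [0.5431, -0.1031, 0.2978]
ee_rot: [-3.133, 0.162, 0.002]
force: [0.8, -0.6, -1.9]
width: 0.616
gripper_force: 19.9
wrist ((549.4915771484375, -120.91072082519531), (99.86859893798828, 79.78958892822266), 81.10726928710938)
scene [247.3, 261.1] 0.88 [ 0.4926 -0.1053  0.    ]
scene ((494.0740661621094, -103.83615112304688), (102.61695861816406, 192.9055633544922), 82.00504302978516)
side [231.5, 269.9] 0.71 [ 0.4995 -0.1044 -0.    ]
side ((496.4184875488281, -101.80736541748047), (105.53528594970703, 192.4914093017578), 82.24200439453125)
clock 7.15 grasp [ 0.5423 -0.1123  0.1394] yaw -0.1167 -> shift [ 0.0005 -0.0014  0.0754] roll -0.0017 j7 -1.61
```

View pics/w3.png

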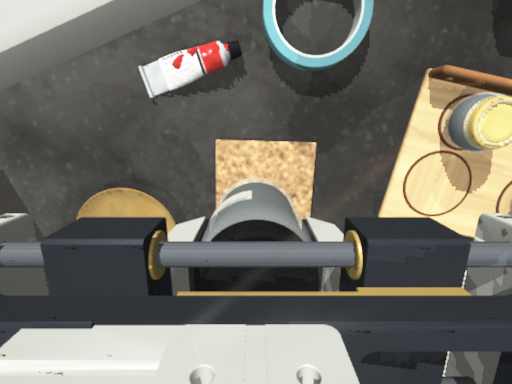

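```bash
python3 -m inch '0 0 0.035 0 0.04; 0 0 0.06 0 0.04; 0 0 0.07 0 0.04; 0 0 0.074 0 0.04; 0 0 0.074 0 0.04'; python3 -m inch '0 0 0.001 0 0.04; 0 0 0.002 0 0.04; 0 0 0.003 0 0.04;  0 0 0.004 0 0.04; 0 0 0.004 0 0.04'; python3 -c "
from h import *
goto([.543,-.111,.061],-.115)"
```

```text
clock: 7.65
position: [0.5429, -0.1111, 0.2249]
ee_rot: [3.136, -0.18, 0.0]
force: [-0.6, -0.1, -1.8]
width: 0.614
gripper_force: 19.9
clock: 8.15
position: [0.5427, -0.1107, 0.2208]
ee_rot: [3.136, -0.179, 0.0]
force: [0.8, -0.0, -1.8]
width: 0.616
gripper_force: 19.9
clock 8.15 grasp [ 0.5427 -0.1107  0.0618] yaw -0.1142 -> shift [0.0003 0.0003 0.0008] roll 0.0008 j7 -1.62
```

```bash
python3 -m inch '0 0 0.001 0 0.04; 0 0 0.001 0 0.04; 0 0 0.001 0 0.04'; python3 -m inch '0 0 0.001 0 0.04; 0 0 0.001 0 0.04; 0 0 0.001 0 0.04'
```

```text
clock: 8.45
position: [0.5428, -0.1107, 0.2202]
ee_rot: [3.136, -0.179, 0.001]
force: [-2.0, 1.2, 5.0]
width: 0.617
gripper_force: 20.0
clock: 8.75
position: [0.5428, -0.1106, 0.2201]
ee_rot: [3.136, -0.179, 0.001]
force: [-5.7, 1.5, 17.4]
width: 0.616
gripper_force: 20.1
```

```bash
python3 -m inch '0 0 -0.001 0 0.056; 0 0 -0.001 0 0.065; 0 0 -0.001 0 0.075; 0 0 -0.001 0 0.08; 0 0 -0.001 0 0.085'; python3 -m inch '0 0 -0.0 0 0.085; 0 0 -0.04 0 0.085; 0 0 -0.08 0 0.085; 0 0 -0.12 0 0.085; 0 0 -0.12 0 0.085'; python3 -c "
from h import *
goto([.4992,-.38,.185],-.299)"
```

```text
clock: 9.25
position: [0.5427, -0.1107, 0.2196]
ee_rot: [3.136, -0.18, -0.0]
force: [-0.6, 0.1, -0.1]
width: 0.896
gripper_force: 0.0
clock: 9.75
position: [0.5444, -0.1109, 0.3451]
ee_rot: [3.136, -0.18, 0.014]
force: [1.0, 0.4, 0.8]
width: 0.925
gripper_force: 0.0
clock 9.75 grasp [ 0.5459 -0.1111  0.1861] yaw -0.1145 -> shift [-0.0157  0.2725  0.0009] roll 0.1845 j7 -1.61
```

```bash
python3 -m inch '-0.018 0.043 0 0.03 0.085; -0.036 0.086 0 0.06 0.085; -0.053 0.129 0 0.1 0.085; -0.07 0.172 0 0.14 0.085; -0.087 0.215 0 0.185 0.085'; python3 -m inch '-0.01 0.04 0 0 0.085; -0.01 0.04 0 0 0.085;-0.01 0.04 0 0 0.085'; python3 look.py w4 cup_mid pot_mid little_jar_mid rack;  python3 -c "
from h import *
goto([.4992,-.38,.185],-.299)"
```

```text
clock: 10.25
position: [0.4305, -0.3157, 0.3393]
ee_rot: [-3.106, 0.471, 0.0]
force: [0.9, -0.1, 0.3]
width: 0.928
gripper_force: 0.0
clock: 10.55
position: [0.4096, -0.3504, 0.3392]
ee_rot: [-3.106, 0.472, 0.001]
force: [-0.3, 0.4, -0.5]
width: 0.924
gripper_force: 0.0
cup_mid [ 92. 255.] 0.97 atz [ 0.4997 -0.3747  0.044 ] ray [0.4753, -0.3678, 0.3198] [0.0881, -0.0247, -0.9958]
pot_mid [ 17. 154.] 0.86 atz [ 0.5936 -0.3031  0.028 ] ray [0.4756, -0.3675, 0.3199] [0.3672, 0.2006, -0.9083]
little_jar_mid [ 18. 250.] 0.63 atz [ 0.5651 -0.3894  0.032 ] ray [0.4756, -0.3675, 0.32] [0.2958, -0.0724, -0.9525]
rack [ 69. 207.] 0.92 atz [ 0.5417 -0.3327  0.    ] ray [0.4756, -0.3676, 0.32] [0.2013, 0.1062, -0.9738]
clock 10.8 grasp [ 0.4113 -0.3484  0.1806] yaw -0.2968 -> shift [ 0.0933  0.0045 -0.0044] roll 0.0022 j7 -1.23
```

View pics/w4.png

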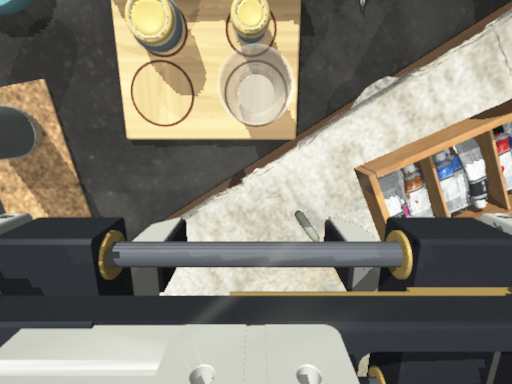

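Run:
```python
from h import *
for n,p,z in(("seat",(93,162.5),.008),("rim",(84.5,256),.08),("foot",(92,258),.012),("cupseat",(94,256.5),.008)): print(n,atz(ray("wrist",p),z))
im=cv2.imread("pics/w4.png")[30:140,110:310];cv2.imwrite("pics/c4.png",cv2.resize(im,None,fx=4,fy=4))
```

```text
seat [ 0.5318 -0.2803  0.008 ]
rim [ 0.5025 -0.3762  0.08  ]
foot [ 0.5024 -0.3785  0.012 ]
cupseat [ 0.5012 -0.3765  0.008 ]
```

View pics/c4.png

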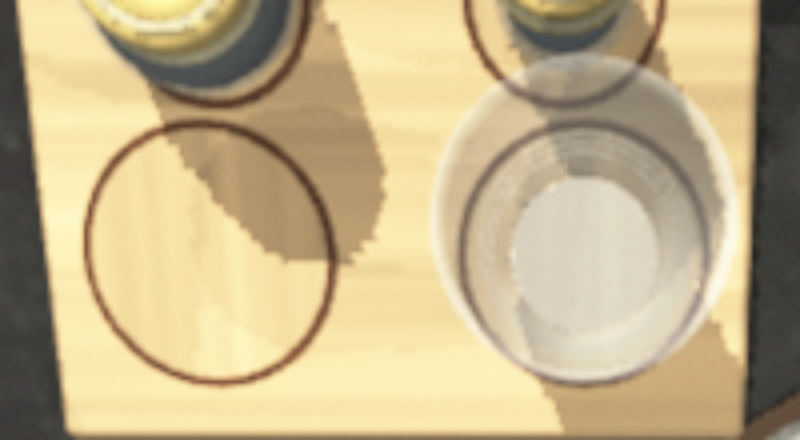

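The crop shows the tall jar's empty seat ring centred at (162,93) in the full picture. The cup's foot and ring share a centre at (256,93), so the cup stands on its seat and lies in the tool's x-z plane.

```bash
python3 -m inch '0.045 0 0 0.002 0.085; 0.09 0.001 0 0.002 0.085; 0.094 0.001 0.03 0.002 0.085; 0.094 0.001 0.06 0.002 0.085; 0.094 0.001 0.09 0.002 0.085';python3 -m inch '0 0 0.02 0 0.085; 0 0 0.037 0 0.085; 0 0 0.037 0 0.085; 0 0 0.037 0 0.085'; python3 -c "
from h import *
goto([.501,-.377,.053],-.299)"
```

```text
clock: 11.3
position: [0.501, -0.3773, 0.2485]
ee_rot: [-3.106, 0.468, -0.001]
force: [0.5, -1.1, -0.4]
width: 0.924
gripper_force: 0.0
clock: 11.7
position: [0.5005, -0.3778, 0.2129]
ee_rot: [-3.106, 0.47, 0.0]
force: [-0.9, 0.4, 0.9]
width: 0.926
gripper_force: 0.0
clock 11.7 grasp [ 0.5004 -0.3777  0.0539] yaw -0.3003 -> shift [ 0.0003 -0.0009  0.0009] roll -0.0013 j7 -1.27
```

```bash
python3 -m inch '0 0 0 0 0.07; 0 0 0 0 0.06; 0 0 0 0 0.05; 0 0 0 0 0.04; 0 0 0 0 0.04' 5; python3 -m inch '0 0 0 0 0.04; 0 0 0 0 0.04; 0 0 0 0 0.04; 0 0 0 0 0.04; 0 0 0 0 0.04';python3 -m inch '0 0 -0.005 0 0.04; 0 0 -0.01 0 0.04; 0 0 -0.015 0 0.04; 0 0 -0.015 0 0.04'; python3 -c "
from h import *
save('side','s3');save('scene','s3b');a=cv2.imread('pics/s3.png')[130:220,210:310];b=cv2.imread('pics/s3b.png')[120:210,290:390]
cv2.imwrite('pics/c3.png',cv2.resize(np.hstack([a,b]),None,fx=4,fy=4))"
```

```text
clock: 12.2
position: [0.5001, -0.3785, 0.2133]
ee_rot: [3.105, -0.472, 0.002]
force: [0.7, 0.2, 4.3]
width: 0.671
gripper_force: 5.0
clock: 12.7
position: [0.5001, -0.3786, 0.2132]
ee_rot: [3.105, -0.472, 0.001]
force: [-0.4, -0.4, 5.9]
width: 0.667
gripper_force: 5.0
clock: 13.1
position: [0.5001, -0.3785, 0.2286]
ee_rot: [3.106, -0.471, 0.002]
force: [0.4, 0.5, -0.0]
width: 0.671
gripper_force: 5.0
```

View pics/c3.png

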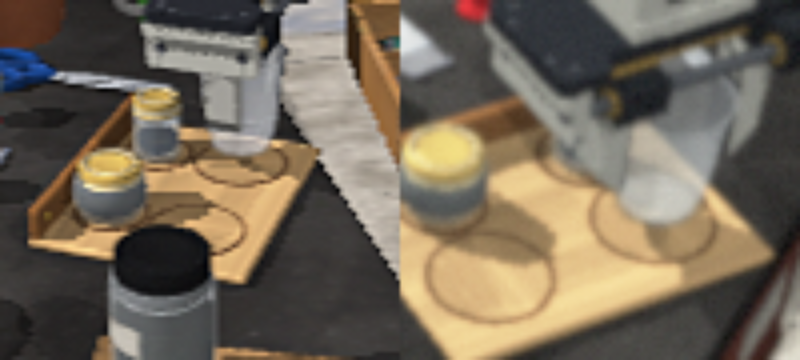

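The cup is off its seat and upright, with the pot and little jar undisturbed. I'll carry it to the near half of the mat.

```bash
python3 -m inch '0 0 -0.035 0 0.04; 0 0 -0.06 0 0.04; 0 0 -0.06 0 0.04' ; python3 -m inch '-0.018 -0.035 0 -0.03 0.04; -0.036 -0.07 0 -0.06 0.04; -0.054 -0.105 0 -0.09 0.04; -0.072 -0.14 0 -0.13 0.04; -0.09 -0.175 0 -0.17 0.04'; python3 -c "
from h import *
goto([.4475,-.100,.049],-.13)"
```

```text
clock: 13.5
position: [0.5009, -0.3791, 0.2912]
ee_rot: [3.104, -0.471, 0.008]
force: [-0.2, -0.4, 0.7]
width: 0.671
gripper_force: 5.0
clock: 14.0
position: [0.4652, -0.1829, 0.2871]
ee_rot: [-3.135, 0.204, 0.001]
force: [0.8, 1.0, 0.9]
width: 0.668
gripper_force: 5.0
clock 14.0 grasp [ 0.465  -0.1829  0.1281] yaw -0.1297 -> shift [-0.028  -0.0799  0.0791] roll 0.0003 j7 -1.44
```

```bash
python3 -m inch '-0.015 -0.04 0 0 0.04; -0.028 -0.079 0 0 0.04; -0.028 -0.079 0.03 0 0.04; -0.028 -0.079 0.06 0 0.04; -0.028 -0.079 0.07 0 0.04';python3 -m inch '0 0 0 0 0.04;0 0 0 0 0.04'; python3 -c "
from h import *
goto([.4475,-.100,.049],-.13)"
```

```text
clock: 14.5
position: [0.4472, -0.102, 0.2153]
ee_rot: [-3.135, 0.205, 0.006]
force: [0.5, -0.2, -0.5]
width: 0.67
gripper_force: 5.0
clock: 14.7
position: [0.4487, -0.1028, 0.2181]
ee_rot: [3.135, -0.207, -0.0]
force: [0.8, -0.3, 0.1]
width: 0.669
gripper_force: 5.0
clock 14.7 grasp [ 0.4487 -0.1029  0.0591] yaw -0.1319 -> shift [-0.0016 -0.0027  0.0101] roll -0.0019 j7 -1.62
```

```bash
python3 -m inch '0 0 0.004 0 0.04; 0 0 0.007 0 0.04; 0 0 0.008 0 0.04; 0 0 0.0085 0 0.04; 0 0 0.0085 0 0.04'; python3 -m inch '0 0 0.001 0 0.04; 0 0 0.001 0 0.04; 0 0 0.001 0 0.04'
```

```text
clock: 15.2
position: [0.4486, -0.1026, 0.2094]
ee_rot: [3.135, -0.206, 0.0]
force: [0.7, 0.6, -0.3]
width: 0.668
gripper_force: 5.0
clock: 15.5
position: [0.4487, -0.1027, 0.2086]
ee_rot: [3.135, -0.206, 0.001]
force: [-1.2, -1.2, 4.6]
width: 0.67
gripper_force: 5.0
```

```bash
python3 -m inch '0 0 0 0 0.066; 0 0 0 0 0.072; 0 0 0 0 0.08; 0 0 0 0 0.085; 0 0 0 0 0.085'; python3 -m inch '0 0 -0.04 0 0.085; 0 0 -0.08 0 0.085; 0 0 -0.12 0 0.085; 0 0 -0.12 0 0.085'; python3 -c "
from h import *
goto([.50,-.282,.19],-.299)"
```

```text
clock: 16.0
position: [0.4485, -0.1025, 0.2082]
ee_rot: [3.135, -0.206, -0.0]
force: [0.3, -0.1, -0.3]
width: 0.915
gripper_force: 0.0
clock: 16.4
position: [0.4501, -0.1027, 0.3329]
ee_rot: [3.134, -0.206, 0.013]
force: [0.9, 0.0, -0.3]
width: 0.924
gripper_force: 0.0
clock 16.4 grasp [ 0.4514 -0.1029  0.1739] yaw -0.1315 -> shift [ 0.0718  0.1712 -0.0155] roll 0.1675 j7 -1.61
```

```bash
python3 -m inch '0.018 0.043 -0.01 0.04 0.085; 0.036 0.086 -0.01 0.08 0.085; 0.054 0.129 -0.01 0.12 0.085; 0.075 0.17 -0.01 0.168 0.085; 0.075 0.17 -0.01 0.168 0.085'; python3 -m inch '0 0 0 0 0.085;0 0 0 0 0.085;0 0 0 0 0.085'; python3 look.py w5 pot_mid little_jar_mid rack;  python3 - <<'E'
from h import *
goto([.59,-.306,.031],-.299)
im=cv2.imread("pics/w5.png");h=cv2.cvtColor(im,cv2.COLOR_BGR2HSV)
m=cv2.morphologyEx(cv2.inRange(h,(22,75,120),(35,255,255)),2,np.ones((5,5)))
for c in cv2.findContours(m,0,2)[0]:
    if cv2.contourArea(c)>200:
        e=cv2.fitEllipse(c);print(np.round(e[0],1),np.round(e[1],1),atz(ray("wrist",e[0][::-1]),.048))
E
```

```text
clock: 16.9
position: [0.5006, -0.2873, 0.3377]
ee_rot: [3.101, -0.481, 0.001]
force: [-1.5, -0.2, -1.4]
width: 0.926
gripper_force: 0.0
clock: 17.2
position: [0.5006, -0.2795, 0.3381]
ee_rot: [-3.106, 0.465, 0.001]
force: [0.7, 0.5, -0.5]
width: 0.927
gripper_force: 0.0
little_jar_mid [ 91. 345.] 0.79 atz [ 0.5652 -0.3917  0.032 ] ray [0.5649, -0.2992, 0.3188] [0.0008, -0.307, -0.9517]
rack [131. 295.] 0.63 atz [ 0.5404 -0.3384  0.    ] ray [0.5649, -0.2994, 0.3189] [-0.0761, -0.1208, -0.9898]
clock 17.4 grasp [ 0.5007 -0.2802  0.1794] yaw -0.2981 -> shift [ 0.0929 -0.0015  0.1485] roll 0.0009 j7 -1.42
[281.4 190.3] [  7.1 194. ] [ 0.4912 -0.3044  0.048 ]
[295.4 167.2] [10.3 35.6] [ 0.5099 -0.3242  0.048 ]
[329.7 155.6] [20.  48.3] [ 0.5112 -0.3594  0.048 ]
[239.8 154.8] [21.4 48.4] [ 0.5379 -0.275   0.048 ]
[221.7 109.5] [17.8 21.4] [ 0.5837 -0.2718  0.048 ]
[307.6 117.1] [29.7 69.3] [ 0.553  -0.3477  0.048 ]
[355.2  93.6] [24.9 26.9] [ 0.5605 -0.3954  0.048 ]
[256.2  94.2] [33.  34.2] [ 0.5871 -0.307   0.048 ]
```

View pics/w5.png

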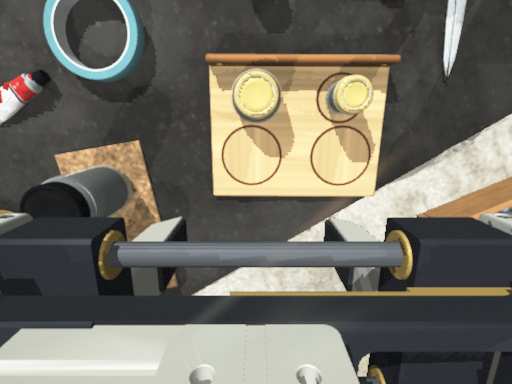

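The wrist picture shows the pot's lid at (256,94), again in the tool's x-z plane. The free seat rings are at (252,155) and (341,155), and the little jar is at (353,93).

```bash
python3 - <<'E'
from h import *
for n,p in(("jarseat",(155,252)),("cupseat",(155.5,341))): print(n,atz(ray("wrist",p),.008))
E
python3 -m inch '0.045 0 0 0.001 0.08; 0.09 0.0002 0 0.001 0.08; 0.0905 0.0002 0.03 0.001 0.08; 0.0905 0.0002 0.06 0.001 0.08; 0.0905 0.0002 0.09 0.001 0.08';python3 -m inch '0 0 0.02 0 0.08; 0 0 0.04 0 0.08; 0 0 0.05 0 0.08; 0 0 0.056 0 0.08; 0 0 0.056 0 0.08'; python3 -c "
from h import *
goto([.5872,-.307,.032],-.299)"
```

```text
jarseat [ 0.5297 -0.2845  0.008 ]
cupseat [ 0.4996 -0.3805  0.008 ]
clock: 17.9
position: [0.5874, -0.3074, 0.2473]
ee_rot: [3.106, -0.469, 0.001]
force: [1.0, -0.3, 0.3]
width: 0.869
gripper_force: 0.0
clock: 18.4
position: [0.587, -0.3076, 0.192]
ee_rot: [-3.106, 0.47, 0.001]
force: [-1.0, 0.4, 0.3]
width: 0.873
gripper_force: 0.0
clock 18.4 grasp [ 0.5869 -0.3076  0.033 ] yaw -0.3001 -> shift [ 0.0001 -0.0006  0.001 ] roll -0.0011 j7 -1.42
```

```bash
python3 -m inch '0 0 0 0 0.07; 0 0 0 0 0.06; 0 0 0 0 0.05; 0 0 0 0 0.035; 0 0 0 0 0.035' 6; python3 -m inch '0 0 0 0 0.035; 0 0 0 0 0.035; 0 0 0 0 0.035; 0 0 0 0 0.035; 0 0 0 0 0.035' 14;python3 -m inch '0 0 -0.005 0 0.035; 0 0 -0.01 0 0.035; 0 0 -0.015 0 0.035; 0 0 -0.015 0 0.035'; python3 -c "
from h import *
save('side','s4');save('scene','s4b');a=cv2.imread('pics/s4.png')[130:220,210:310];b=cv2.imread('pics/s4b.png')[110:200,270:370]
cv2.imwrite('pics/c5.png',cv2.resize(np.hstack([a,b]),None,fx=4,fy=4))
for c in('scene','side'):
  r=arm.place_of(c,'dish'); m=arm.silhouettes(c,'dish')
  print(c,r[0]['point'],atz(ray(c,r[0]['point']),0))
  cs=max(cv2.findContours(m[0]['region'].astype(np.uint8),0,2)[0],key=cv2.contourArea)[:,0]
  P=np.array([atz(ray(c,(v,u)),.009)[:2] for u,v in cs]);print(cv2.fitEllipse((P*1000).astype(np.float32)))
"
```

```text
clock: 18.9
position: [0.5872, -0.3077, 0.1927]
ee_rot: [3.106, -0.47, 0.001]
force: [0.8, 0.3, 1.9]
width: 0.537
gripper_force: 6.0
clock: 19.4
position: [0.5872, -0.3077, 0.1926]
ee_rot: [-3.106, 0.47, -0.001]
force: [-2.0, 0.8, 5.8]
width: 0.533
gripper_force: 14.0
clock: 19.8
position: [0.5873, -0.308, 0.2081]
ee_rot: [3.106, -0.47, 0.002]
force: [-0.4, -0.1, -2.0]
width: 0.528
gripper_force: 14.0
scene [283.2, 193.2] [0.5151 0.0355 0.    ]
((504.5169677734375, 37.9346809387207), (106.79720306396484, 107.75531005859375), 94.1171646118164)
side [274.4, 268.8] [0.5013 0.0298 0.    ]
((505.8738708496094, 36.651039123535156), (107.48877716064453, 108.90817260742188), 70.43424987792969)
```

View pics/c5.png

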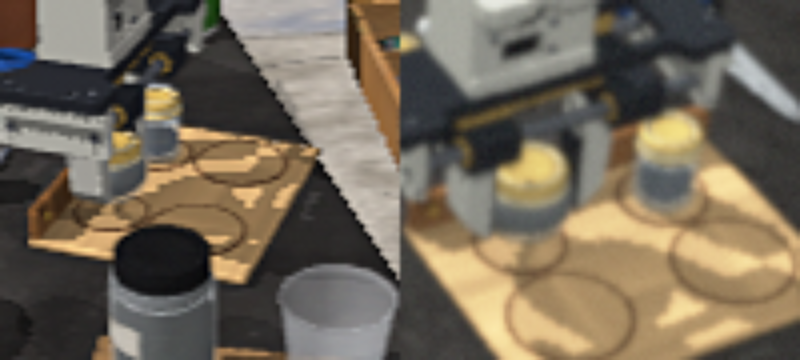

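The pot is lifted upright and the little jar hasn't moved. The tall jar and the cup stand on the mat. Next I take the pot over them to the dish at (.505, .037), where both cameras agree.

```bash
python3 -m inch '0 0 -0.04 0 0.035; 0 0 -0.08 0 0.035; 0 0 -0.112 0 0.035; 0 0 -0.112 0 0.035' ; python3 -m inch '-0.022 -0.037 0 -0.04 0.035; -0.044 -0.074 0 -0.08 0.035; -0.066 -0.111 0 -0.12 0.035; -0.088 -0.148 0 -0.16 0.035; -0.11 -0.185 0 -0.18 0.035'; python3 -m inch '0 0 0 0 0.035; 0 0 0 0 0.035'; python3 -c "
from h import *
goto([.505,.037,.037],-.13)"
```

```text
clock: 20.5
position: [0.5884, -0.3085, 0.3245]
ee_rot: [3.104, -0.47, 0.013]
force: [0.7, -0.0, -0.7]
width: 0.531
gripper_force: 14.0
clock: 21.0
position: [0.5357, -0.0969, 0.3185]
ee_rot: [-3.136, 0.187, 0.001]
force: [-0.2, 0.8, -0.3]
width: 0.529
gripper_force: 14.0
clock: 21.2
position: [0.5364, -0.0974, 0.3188]
ee_rot: [-3.136, 0.185, 0.001]
force: [0.3, -1.2, -0.4]
width: 0.53
gripper_force: 14.0
clock 21.2 grasp [ 0.5363 -0.0974  0.1598] yaw -0.1179 -> shift [-0.0468 -0.1298  0.1228] roll 0.0121 j7 -1.61
```

```bash
python3 -m inch '-0.016 -0.045 0 0 0.035; -0.032 -0.09 0 0 0.035; -0.0468 -0.1298 0 0 0.035; -0.0468 -0.1298 0.03 0 0.035; -0.0468 -0.1298 0.06 0 0.035'; python3 -m inch '0 0 0.025 0 0.035; 0 0 0.045 0 0.035; 0 0 0.05 0 0.035; 0 0 0.05 0 0.035'; python3 -c "
from h import *
save('scene','s5');save('side','s5b');a=cv2.imread('pics/s5.png')[240:340,145:245];b=cv2.imread('pics/s5b.png')[220:320,220:320]
cv2.imwrite('pics/c6.png',cv2.resize(np.hstack([a,b]),None,fx=4,fy=4))
goto([.505,.037,.0366],-.12)
for c in('scene','side'):
  for x in arm.place_of(c,'pot_mid')[:2]: print(c,x['point'],x['conf'],atz(ray(c,x['point']),.041))"
```

```text
clock: 21.7
position: [0.5065, 0.0362, 0.259]
ee_rot: [-3.136, 0.188, -0.004]
force: [-0.2, -0.4, -1.1]
width: 0.531
gripper_force: 14.0
clock: 22.1
position: [0.5059, 0.0349, 0.2085]
ee_rot: [3.135, -0.192, -0.002]
force: [-0.4, -0.5, -1.5]
width: 0.535
gripper_force: 14.0
clock 22.2 grasp [0.5066 0.0354 0.0509] yaw -0.1214 -> shift [-0.0018 -0.0014  0.0143] roll -0.0014 j7 -1.9
scene [272.7, 193.6] 0.66 [0.5059 0.0368 0.041 ]
```

View pics/c6.png

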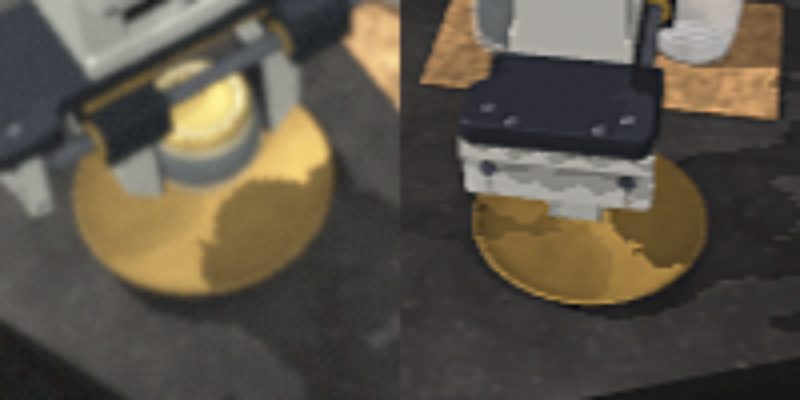

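The pot hangs level about 14 mm above the dish and, by the scene network, over its centre.

```bash
python3 -m inch '-0.001 -0.001 0.006 0 0.035; -0.001 -0.001 0.011 0 0.035; -0.001 -0.001 0.0125 0 0.035; -0.001 -0.001 0.0125 0 0.035; -0.001 -0.001 0.0125 0 0.035'; python3 -m inch '0 0 0.001 0 0.035; 0 0 0.001 0 0.035; 0 0 0.001 0 0.035'; python3 -m inch '0 0 0.001 0 0.035; 0 0 0.001 0 0.035; 0 0 0.001 0 0.035'
```

```text
clock: 22.8
position: [0.5049, 0.0371, 0.1967]
ee_rot: [3.136, -0.189, -0.0]
force: [-1.0, 0.0, -1.1]
width: 0.528
gripper_force: 14.0
clock: 23.1
position: [0.505, 0.0371, 0.1958]
ee_rot: [-3.136, 0.189, -0.001]
force: [0.3, -0.4, 0.4]
width: 0.53
gripper_force: 14.0
clock: 23.4
position: [0.505, 0.0371, 0.1955]
ee_rot: [-3.136, 0.189, -0.001]
force: [-2.4, -0.4, 12.0]
width: 0.528
gripper_force: 14.0
```

Contact. I release slowly, retreat and check.

```bash
python3 -m inch '0 0 -0.0005 0 0.05; 0 0 -0.0005 0 0.055; 0 0 -0.0005 0 0.065; 0 0 -0.0005 0 0.075; 0 0 -0.0005 0 0.08'; python3 -m inch '0 0 -0.04 0 0.085; 0 0 -0.08 0 0.085; 0 0 -0.12 0 0.085; 0 0 -0.145 0 0.085; 0 0 -0.145 0 0.085'; python3 -m inch '0 0 0 0 0.085; 0 0 0 0 0.085'; python3 -c "
from h import *
for c in('scene','side'):
  for x in arm.place_of(c,'pot_mid')[:1]: print(c,x['point'],x['conf'],atz(ray(c,x['point']),.031))
goto([.5427,-.1107,.18],-.1142)"
```

```text
clock: 23.9
position: [0.5049, 0.0371, 0.1951]
ee_rot: [3.136, -0.189, -0.0]
force: [-0.1, 0.4, 0.2]
width: 0.812
gripper_force: 0.0
clock: 24.4
position: [0.506, 0.0373, 0.3438]
ee_rot: [-3.134, 0.189, -0.01]
force: [-0.0, 0.3, -0.4]
width: 0.928
gripper_force: 0.0
clock: 24.6
position: [0.5044, 0.037, 0.3391]
ee_rot: [3.135, -0.189, -0.003]
force: [-0.6, 0.1, -0.6]
width: 0.924
gripper_force: 0.0
scene [272.7, 193.6] 0.66 [0.5123 0.0331 0.031 ]
clock 24.7 grasp [0.5042 0.037  0.18  ] yaw -0.1203 -> shift [ 0.056  0.142 -0.   ] roll -0.0061 j7 -1.89
```

```bash
python3 -m inch '0.018 0.047 0 -0.006 0.085; 0.037 0.094 0 -0.006 0.085; 0.056 0.142 0 -0.006 0.085; 0.056 0.142 0 -0.006 0.085; 0.056 0.142 0 -0.006 0.085'; python3 -m inch '0 0 0.02 0 0.085; 0 0 0.02 0 0.085'; python3 -c "
from h import *
save('scene','s6')
im=cv2.imread('pics/s6.png')[130:330,140:390];cv2.imwrite('pics/c7.png',cv2.resize(im,None,fx=3,fy=3))
goto([.5427,-.1107,.0612],-.1142)
for q,z in(('pot_mid',.031),('cup_mid',.04)):
  for x in arm.place_of('scene',q)[:1]: print(q,x['point'],x['conf'],atz(ray('scene',x['point']),z))"
```

```text
clock: 25.2
position: [0.5433, -0.1122, 0.339]
ee_rot: [3.136, -0.185, -0.003]
force: [-0.4, 0.1, -0.6]
width: 0.928
gripper_force: 0.0
clock: 25.4
position: [0.5424, -0.1088, 0.3178]
ee_rot: [-3.136, 0.176, 0.007]
force: [-0.4, 0.6, -0.6]
width: 0.927
gripper_force: 0.0
clock 25.45 grasp [ 0.5422 -0.1088  0.16  ] yaw -0.1121 -> shift [0.001  0.0019 0.0988] roll 0.0021 j7 -1.58
pot_mid [277.5, 195.8] 0.88 [0.502  0.0364 0.031 ]
cup_mid [246.4, 276.4] 0.73 [ 0.4522 -0.1039  0.04  ]
```

View pics/c7.png

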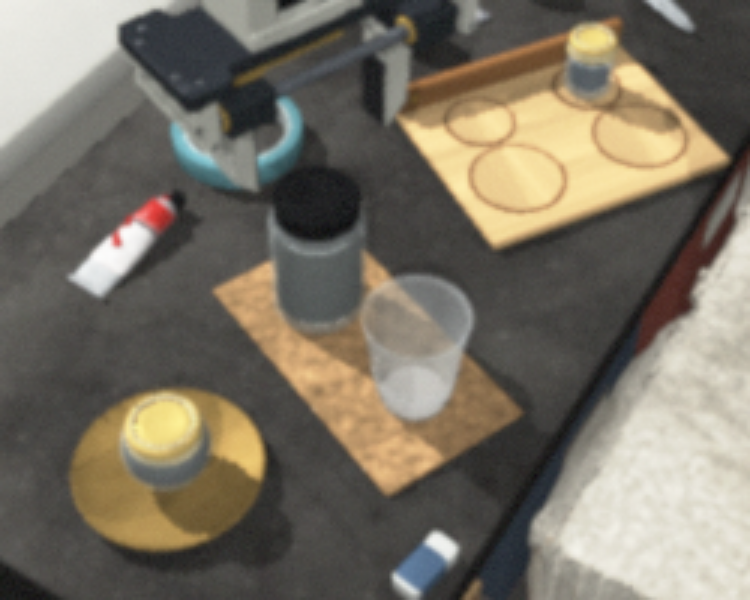

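The pot stands upright in the middle of the brass dish. The tall jar and the cup stand on the mat and the little jar is in place. Time to pick the jar back up.

```bash
python3 -m inch '0 0 0 0 0.085;0 0 0.03 0 0.085; 0 0 0.055 0 0.085; 0 0 0.075 0 0.085; 0 0 0.075 0 0.085'; python3 -m inch '0 0 0 0 0.085'; python3 -c "
from h import *
goto([.5427,-.1107,.0612],-.1142)"
```

```text
clock: 26.05
position: [0.5426, -0.1102, 0.2435]
ee_rot: [-3.136, 0.179, 0.006]
force: [-0.5, 0.2, 1.2]
width: 0.927
gripper_force: 0.0
clock: 26.15
position: [0.5438, -0.1105, 0.2459]
ee_rot: [3.136, -0.179, 0.0]
force: [0.5, 0.4, 0.7]
width: 0.927
gripper_force: 0.0
clock 26.15 grasp [ 0.5438 -0.1105  0.0869] yaw -0.1141 -> shift [-0.0011  0.0003  0.0257] roll 0.0001 j7 -1.58
```

```bash
python3 -m inch '-0.0008 0 0.015 0 0.085; -0.0008 0 0.024 0 0.085; -0.0008 0 0.025 0 0.085; -0.0008 0 0.025 0 0.07; -0.0008 0 0.025 0 0.06' 6;  python3 -m inch '0 0 0 0 0.04; 0 0 0 0 0.04; 0 0 0 0 0.04; 0 0 0 0 0.04; 0 0 0 0 0.04' 20; python3 -m inch '0 0 0 0 0.04; 0 0 -0.005 0 0.04; 0 0 -0.01 0 0.04; 0 0 -0.01 0 0.04' ; python3 -c "
from h import *
goto([.5302,-.2845,.1392],-.299)"
```

```text
clock: 26.65
position: [0.543, -0.1106, 0.2209]
ee_rot: [3.136, -0.18, 0.002]
force: [0.0, -0.9, -0.9]
width: 0.802
gripper_force: 0.0
clock: 27.15
position: [0.5428, -0.1105, 0.2206]
ee_rot: [3.136, -0.179, 0.001]
force: [-1.3, -0.3, 5.0]
width: 0.614
gripper_force: 20.0
clock: 27.55
position: [0.5428, -0.1106, 0.2308]
ee_rot: [3.136, -0.18, 0.001]
force: [-0.3, -0.0, -2.7]
width: 0.617
gripper_force: 19.9
clock 27.55 grasp [ 0.5429 -0.1106  0.0718] yaw -0.1144 -> shift [ 0.0073  0.1742 -0.0674] roll 0.1846 j7 -1.58
```

```bash
python3 -m inch '0 0 -0.035 0 0.04; 0 0 -0.065 0 0.04; 0 0 -0.065 0 0.04' ; python3 -m inch '0.002 0.043 0 0.05 0.04; 0.004 0.086 0 0.1 0.04; 0.006 0.13 0 0.15 0.04; 0.0073 0.174 0 0.185 0.04; 0.0073 0.174 0 0.185 0.04'; python3 -m inch '0 0 0 0 0.04; 0 0 0 0 0.04; 0 0 0 0 0.04';python3 -c "
from h import *
goto([.5302,-.2845,.0652],-.299)"
```

```text
clock: 27.85
position: [0.544, -0.1107, 0.2989]
ee_rot: [3.136, -0.18, 0.01]
force: [0.5, 0.2, -2.1]
width: 0.616
gripper_force: 19.9
clock: 28.35
position: [0.5275, -0.2917, 0.2944]
ee_rot: [3.099, -0.484, -0.002]
force: [-0.6, -0.8, -2.3]
width: 0.617
gripper_force: 19.9
clock: 28.65
position: [0.5305, -0.2825, 0.2948]
ee_rot: [-3.106, 0.464, 0.001]
force: [-0.4, 0.5, -3.5]
width: 0.614
gripper_force: 19.9
clock 28.65 grasp [ 0.5304 -0.2824  0.1358] yaw -0.2968 -> shift [0.0005 0.0022 0.0706] roll 0.0022 j7 -1.42
```

```bash
python3 -m inch '0 0 0 0 0.04; 0 0.001 0.03 0 0.04; 0 0.001 0.055 0 0.04; 0 0.001 0.062 0 0.04; 0 0.001 0.062 0 0.04'; python3 -m inch '0 0 0 0 0.04; 0 0 0 0 0.04; 0 0 0 0 0.04';python3 -c "
from h import *
goto([.5302,-.2845,.0652],-.299)"
```

```text
clock: 29.15
position: [0.5296, -0.2845, 0.2325]
ee_rot: [-3.106, 0.467, 0.003]
force: [0.6, -0.1, -2.4]
width: 0.617
gripper_force: 19.9
clock: 29.45
position: [0.5302, -0.2853, 0.2344]
ee_rot: [3.106, -0.468, 0.003]
force: [-0.2, 0.5, -1.9]
width: 0.617
gripper_force: 19.9
clock 29.45 grasp [ 0.5304 -0.2854  0.0754] yaw -0.2993 -> shift [-0.0005 -0.0008  0.0102] roll -0.0003 j7 -1.41
```

```bash
python3 -m inch '-0.0003 -0.001 0.005 0 0.04; -0.0003 -0.001 0.008 0 0.04; -0.0003 -0.001 0.0088 0 0.04; -0.0003 -0.001 0.0088 0 0.04; -0.0003 -0.001 0.0088 0 0.04'; python3 -m inch '0 0 0.001 0 0.04; 0 0 0.001 0 0.04; 0 0 0.001 0 0.04';python3 -m inch '0 0 0.001 0 0.04; 0 0 0.001 0 0.04; 0 0 0.001 0 0.04'
```

```text
clock: 29.95
position: [0.5298, -0.2839, 0.2246]
ee_rot: [-3.106, 0.468, 0.0]
force: [-1.5, 2.0, 4.3]
width: 0.614
gripper_force: 20.0
clock: 30.25
position: [0.5298, -0.284, 0.2245]
ee_rot: [-3.106, 0.468, -0.001]
force: [-4.8, 3.1, 14.7]
width: 0.617
gripper_force: 20.0
clock: 30.55
position: [0.5298, -0.284, 0.2244]
ee_rot: [-3.106, 0.468, -0.002]
force: [-7.1, 4.9, 23.6]
width: 0.613
gripper_force: 20.1
```

Seated. I back off the press, release and go for the cup.

```bash
python3 -m inch '0 0 -0.0015 0 0.04; 0 0 -0.0015 0 0.06; 0 0 -0.0015 0 0.068; 0 0 -0.0015 0 0.076; 0 0 -0.0015 0 0.085'; python3 -m inch '0 0 -0.0015 0 0.085; 0 0 -0.04 0 0.085; 0 0 -0.08 0 0.085; 0 0 -0.12 0 0.085; 0 0 -0.12 0 0.085'; python3 -c "
from h import *
goto([.4486,-.1026,.18],-.131)"
```

```text
clock: 31.05
position: [0.5298, -0.2842, 0.2237]
ee_rot: [3.106, -0.468, -0.0]
force: [0.1, -0.0, -0.5]
width: 0.866
gripper_force: 0.0
clock: 31.55
position: [0.5313, -0.285, 0.3497]
ee_rot: [3.104, -0.468, 0.015]
force: [1.0, 0.6, 0.3]
width: 0.928
gripper_force: 0.0
clock 31.55 grasp [ 0.5327 -0.2856  0.1907] yaw -0.2995 -> shift [-0.1344 -0.1501  0.0093] roll -0.1685 j7 -1.42
```

```bash
python3 -m inch '-0.03 -0.035 0 -0.04 0.085; -0.06 -0.07 0 -0.08 0.085; -0.09 -0.105 0 -0.12 0.085; -0.12 -0.135 0 -0.168 0.085; -0.1344 -0.15 0 -0.168 0.085'; python3 -m inch '0 0 0 0 0.085; 0 0 0 0 0.085; 0 0 0 0 0.085'; python3 -c "
from h import *
goto([.4486,-.1026,.0495],-.131)"
```

```text
clock: 32.05
position: [0.4437, -0.0981, 0.3434]
ee_rot: [-3.134, 0.198, 0.002]
force: [1.2, 0.1, 0.5]
width: 0.927
gripper_force: 0.0
clock: 32.35
position: [0.446, -0.1021, 0.3439]
ee_rot: [3.134, -0.208, 0.001]
force: [-0.4, -1.3, -0.1]
width: 0.928
gripper_force: 0.0
clock 32.35 grasp [ 0.4461 -0.1022  0.1849] yaw -0.1326 -> shift [0.0025 0.0001 0.1354] roll -0.0016 j7 -1.6
```

```bash
python3 -m inch '0.002 0 0.035 0 0.085; 0.002 0 0.07 0 0.085; 0.002 0 0.105 0 0.085; 0.002 0 0.12 0 0.085; 0.002 0 0.12 0 0.085'; python3 -m inch '0 0 0 0 0.085; 0 0 0 0 0.085'; python3 -c "
from h import *
goto([.4486,-.1026,.0495],-.131)"
```

```text
clock: 32.85
position: [0.447, -0.1023, 0.2217]
ee_rot: [3.134, -0.209, -0.007]
force: [0.9, 0.1, 0.6]
width: 0.922
gripper_force: 0.0
clock: 33.05
position: [0.4483, -0.1019, 0.2248]
ee_rot: [3.134, -0.207, 0.003]
force: [-0.2, -0.1, -0.4]
width: 0.925
gripper_force: 0.0
clock 33.05 grasp [ 0.4485 -0.102   0.0658] yaw -0.1321 -> shift [0.0001 0.0006 0.0163] roll -0.0011 j7 -1.61
```

```bash
python3 -m inch '0 0.0005 0.01 0 0.085; 0 0.0005 0.016 0 0.085; 0 0.0005 0.016 0 0.085; 0 0.0005 0.016 0 0.07; 0 0.0005 0.016 0 0.06' 5;  python3 -m inch '0 0 0 0 0.04; 0 0 0 0 0.04; 0 0 0 0 0.04; 0 0 0 0 0.04; 0 0 0 0 0.04'; python3 -m inch '0 0 0 0 0.04; 0 0 -0.005 0 0.04; 0 0 -0.01 0 0.04; 0 0 -0.01 0 0.04' ; python3 -m inch '0 0 -0.035 0 0.04; 0 0 -0.07 0 0.04; 0 0 -0.09 0 0.04; 0 0 -0.09 0 0.04';python3 -c "
from h import *
goto([.5001,-.3785,.1392],-.3005)"
```

```text
clock: 33.55
position: [0.4476, -0.1019, 0.208]
ee_rot: [3.135, -0.206, 0.0]
force: [-0.1, 0.1, 0.7]
width: 0.801
gripper_force: 0.0
clock: 34.05
position: [0.4476, -0.1019, 0.208]
ee_rot: [3.135, -0.206, 0.0]
force: [0.1, 0.1, 0.7]
width: 0.667
gripper_force: 5.0
clock: 34.45
position: [0.4477, -0.1019, 0.2186]
ee_rot: [3.135, -0.206, 0.002]
force: [1.1, 0.9, -0.3]
width: 0.666
gripper_force: 5.0
clock: 34.85
position: [0.4484, -0.102, 0.3106]
ee_rot: [3.135, -0.206, 0.008]
force: [0.5, -0.8, -0.9]
width: 0.67
gripper_force: 5.0
clock 34.85 grasp [ 0.4492 -0.1021  0.1516] yaw -0.1313 -> shift [0.0865 0.2673 0.0128] roll 0.1692 j7 -1.6
```

The gripper body would meet the tall jar's lid at this cup grip height. So I set the cup back on the mat and re-grip it 11 mm higher, just under the rim.

```bash
python3 -m inch '0 0 0.035 0 0.04; 0 0 0.07 0 0.04; 0 0 0.095 0 0.04; 0 0 0.099 0 0.04; 0 0 0.099 0 0.04'; python3 -m inch '0 0 0.0 0 0.04; 0 0 0.001 0 0.04; 0 0 0.001 0 0.04'
```

```text
clock: 35.35
position: [0.4472, -0.1019, 0.2083]
ee_rot: [-3.135, 0.206, 0.003]
force: [-0.3, -0.6, 0.6]
width: 0.669
gripper_force: 5.0
clock: 35.65
position: [0.4478, -0.1019, 0.2087]
ee_rot: [3.135, -0.206, 0.002]
force: [0.6, 0.5, -0.1]
width: 0.669
gripper_force: 5.0
```

```bash
python3 -m inch '0 0 0.001 0 0.04; 0 0 0.001 0 0.04; 0 0 0.001 0 0.066; 0 0 0.001 0 0.072; 0 0 0.001 0 0.08'; python3 -m inch '0.001 0 -0.006 0 0.08; 0.001 0 -0.0105 0 0.08; 0.001 0 -0.0105 0 0.08; 0.001 0 -0.0105 0 0.07; 0.001 0 -0.0105 0 0.06'; python3 -m inch '0 0 0 0 0.04; 0 0 0 0 0.04; 0 0 0 0 0.04; 0 0 0 0 0.04; 0 0 0 0 0.04'; python3 -m inch '0 0 0 0 0.04; 0 0 -0.005 0 0.04; 0 0 -0.01 0 0.04; 0 0 -0.01 0 0.04'; python3 -c "
from h import *
save('scene','s7');save('side','s7b');a=cv2.imread('pics/s7.png')[200:300,225:325];b=cv2.imread('pics/s7b.png')[180:280,220:320]
cv2.imwrite('pics/c8.png',cv2.resize(np.hstack([a,b]),None,fx=4,fy=4))"
```

```text
clock: 36.15
position: [0.4475, -0.1019, 0.207]
ee_rot: [3.135, -0.206, 0.0]
force: [-0.5, 0.6, -0.3]
width: 0.825
gripper_force: 0.0
clock: 36.65
position: [0.4484, -0.102, 0.2174]
ee_rot: [3.135, -0.206, -0.0]
force: [0.3, 0.5, -0.3]
width: 0.746
gripper_force: 0.0
clock: 37.15
position: [0.4485, -0.102, 0.2174]
ee_rot: [3.135, -0.206, -0.0]
force: [-0.1, -1.0, -0.2]
width: 0.666
gripper_force: 5.0
clock: 37.55
position: [0.4488, -0.1021, 0.2282]
ee_rot: [3.135, -0.206, 0.002]
force: [0.8, -0.2, -0.5]
width: 0.667
gripper_force: 5.0
```

View pics/c8.png

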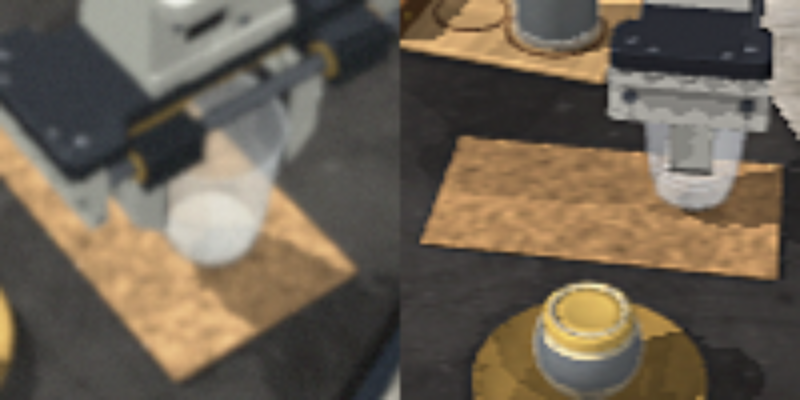

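```bash
python3 -m inch '0 0 -0.035 0 0.04; 0 0 -0.07 0 0.04; 0 0 -0.105 0 0.04; 0 0 -0.115 0 0.04; 0 0 -0.115 0 0.04'; python3 -m inch '0 0.04 0 0.04 0.04; 0 0.08 0 0.08 0.04; 0.005 0.12 0 0.12 0.04; 0.01 0.16 0 0.15 0.04; 0.015 0.1875 0 0.169 0.04'; python3 -m inch '0 0 0 0 0.04; 0 0 0 0 0.04'; python3 -c "
from h import *
goto([.5001,-.3785,.0624],-.3)"
```

```text
clock: 38.15
position: [0.4489, -0.1021, 0.3436]
ee_rot: [3.135, -0.206, 0.005]
force: [0.1, 0.1, -0.7]
width: 0.668
gripper_force: 5.0
clock: 38.65
position: [0.4376, -0.2925, 0.3405]
ee_rot: [3.105, -0.475, -0.004]
force: [0.8, 0.4, 0.1]
width: 0.67
gripper_force: 5.0
clock: 38.85
position: [0.4383, -0.29, 0.3405]
ee_rot: [-3.105, 0.472, 0.005]
force: [0.1, 1.0, -0.6]
width: 0.666
gripper_force: 5.0
clock 38.85 grasp [ 0.4378 -0.2898  0.1815] yaw -0.3014 -> shift [0.0862 0.0663 0.1188] roll -0.0014 j7 -1.34
```

```bash
python3 -m inch '0.02 0.04 0 0 0.04; 0.05 0.066 0 0 0.04; 0.086 0.066 0 0 0.04; 0.086 0.066 0 0 0.04; 0.086 0.066 0 0 0.04'; python3 -m inch '0 0 0.03 0 0.04; 0 0 0.06 0 0.04; 0 0 0.09 0 0.04; 0 0 0.1 0 0.04; 0 0 0.1 0 0.04'; python3 -m inch '0 0 0 0 0.04; 0 0 0 0 0.04'; python3 -c "
from h import *
goto([.5001,-.3785,.0624],-.3)"
```

```text
clock: 39.35
position: [0.5023, -0.3767, 0.3408]
ee_rot: [-3.105, 0.466, 0.003]
force: [-0.2, -0.0, -1.0]
width: 0.668
gripper_force: 5.0
clock: 39.85
position: [0.5006, -0.3772, 0.2411]
ee_rot: [-3.105, 0.468, 0.005]
force: [-0.2, -0.3, -0.7]
width: 0.67
gripper_force: 5.0
clock: 40.05
position: [0.5019, -0.3786, 0.2442]
ee_rot: [3.105, -0.47, 0.004]
force: [0.3, 0.3, 0.0]
width: 0.667
gripper_force: 5.0
clock 40.05 grasp [ 0.5022 -0.3789  0.0852] yaw -0.3002 -> shift [-0.0022  0.0003  0.0227] roll -0.0002 j7 -1.23
```

```bash
python3 -m inch '-0.0017 0 0.01 0 0.04; -0.0017 0 0.018 0 0.04; -0.0017 0 0.0205 0 0.04; -0.0017 0 0.0205 0 0.04; -0.0017 0 0.0205 0 0.04'; python3 -m inch '0 0 0.001 0 0.04; 0 0 0.001 0 0.04; 0 0 0.001 0 0.04'; python3 -m inch '0 0 0.001 0 0.04; 0 0 0.001 0 0.04; 0 0 0.001 0 0.04'
```

```text
clock: 40.55
position: [0.4997, -0.3779, 0.2218]
ee_rot: [-3.106, 0.47, 0.001]
force: [-0.3, 0.9, -0.9]
width: 0.666
gripper_force: 5.0
clock: 40.85
position: [0.4999, -0.3779, 0.2211]
ee_rot: [3.106, -0.47, 0.0]
force: [0.3, -0.2, 0.3]
width: 0.669
gripper_force: 5.0
clock: 41.15
position: [0.5, -0.378, 0.2205]
ee_rot: [3.106, -0.47, 0.001]
force: [-0.4, 0.2, 4.8]
width: 0.67
gripper_force: 5.0
```

Contact. I release with a modest opening because the jar is the neighbour, then rise and back away to inspect.

```bash
python3 -m inch '0 0 0 0 0.064; 0 0 0 0 0.068; 0 0 0 0 0.074; 0 0 0 0 0.078; 0 0 0 0 0.078'; python3 -m inch '0 0 -0.03 0 0.078; 0 0 -0.07 0 0.078; 0 0 -0.11 0 0.078; 0 0 -0.12 0 0.078; 0 0 -0.12 0 0.078'; python3 -m inch '-0.04 -0.02 0 0 0.078; -0.08 -0.04 0 0 0.078; -0.095 -0.05 0 0 0.078; -0.095 -0.05 0 0 0.078; -0.095 -0.05 0 0 0.078'; python3 -m inch '0 0 0 0 0.078; 0 0 0 0 0.078; 0 0 0 0 0.078; 0 0 0 0 0.078'
python3 - <<'E'
from h import *
save('wrist','w9');save('scene','s9')
w=cv2.imread('pics/w9.png');s=cv2.imread('pics/s9.png')[110:310,140:390]
cv2.imwrite('pics/c9.png',np.hstack([cv2.resize(w[:220,80:400],(480,330)),cv2.resize(s,None,fx=1.28,fy=1.65)]))
for q,z in(('tall_jar_mid',.0555),('cup_mid',.044),('little_jar_mid',.032),('pot_mid',.031)):
  for c in('scene','wrist'):
    for x in arm.place_of(c,q)[:1]: print(q,c,x['point'],x['conf'],atz(ray(c,x['point']),z))
E
```

```text
clock: 41.65
position: [0.4998, -0.3779, 0.2198]
ee_rot: [-3.106, 0.47, 0.0]
force: [0.5, -0.7, -0.6]
width: 0.848
gripper_force: 0.0
clock: 42.15
position: [0.5002, -0.3782, 0.3419]
ee_rot: [3.105, -0.47, 0.006]
force: [0.3, -0.2, -0.5]
width: 0.851
gripper_force: 0.0
clock: 42.65
position: [0.4239, -0.302, 0.3391]
ee_rot: [-3.106, 0.469, 0.001]
force: [-0.7, -0.2, -0.4]
width: 0.847
gripper_force: 0.0
clock: 43.05
position: [0.4241, -0.3023, 0.3397]
ee_rot: [3.106, -0.47, -0.0]
force: [-0.2, 0.3, -0.2]
width: 0.852
gripper_force: 0.0
tall_jar_mid scene [171.3, 313.0] 0.68 [ 0.5306 -0.2831  0.0555]
cup_mid scene [163.5, 352.0] 0.9 [ 0.4998 -0.3701  0.044 ]
cup_mid wrist [92.0, 307.1] 0.84 [ 0.4983 -0.376   0.044 ]
little_jar_mid scene [146.3, 335.1] 0.79 [ 0.5693 -0.4     0.032 ]
little_jar_mid wrist [19.6, 301.8] 0.67 [ 0.562  -0.3896  0.032 ]
```

View pics/c9.png

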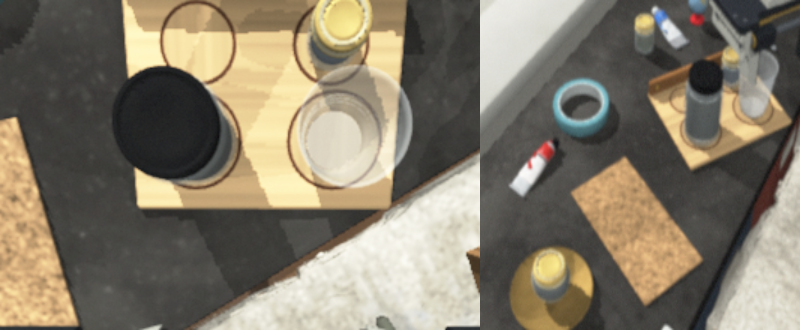

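The wrist picture shows the jar and the cup back inside their seat rings and the little jar on its own. The scene picture shows the pot in the middle of the dish. One quick shift check against the first pictures, then I'll hand in.

```bash
python3 -m inch '-0.03 -0.03 -0.04 0 0.078; -0.04 -0.07 -0.08 0 0.078; -0.05 -0.11 -0.08 0 0.078; -0.05 -0.15 -0.08 0 0.078; -0.05 -0.15 -0.08 0 0.078'
python3 - <<'E'
from h import *
for c in('scene','side'):
    a=cv2.imread(f'pics/{c}0.png');b=save(c,c+'9')[:,:,::-1].copy()
    B={'scene':{'jar':(145,200,298,332),'cup':(138,186,342,376),'little':(138,150,328,344)},'side':{'jar':(150,196,244,272),'cup':(144,180,271,284)}}[c]
    for n,(r0,r1,c0,c1) in B.items():
        m=cv2.matchTemplate(cv2.resize(b[r0-6:r1+6,c0-6:c1+6],None,fx=4,fy=4),cv2.resize(a[r0:r1,c0:c1],None,fx=4,fy=4),cv2.TM_CCOEFF_NORMED)
        _,v,_,l=cv2.minMaxLoc(m);print(c,n,round(v,3),"shift px",(l[0]-24)/4,(l[1]-24)/4)
    for q,z in(('pot_mid',.031),('dish',0)):
        for x in arm.place_of(c,q)[:1]: print(c,q,x['conf'],atz(ray(c,x['point']),z))
print(arm.observe()['clock'],arm.observe()['dq'])
E
```

```text
clock: 44.05
position: [0.4217, -0.1386, 0.4208]
ee_rot: [-3.106, 0.457, -0.003]
force: [0.5, 0.1, 0.1]
width: 0.852
gripper_force: 0.0
scene jar 0.901 shift px 0.25 0.0
scene cup 0.968 shift px 0.0 0.0
scene little 0.357 shift px 6.0 -0.25
scene pot_mid 0.71 [0.5037 0.0384 0.031 ]
scene dish 0.61 [0.502  0.0401 0.    ]
side jar 0.956 shift px 0.25 0.0
side cup 0.993 shift px 0.0 0.0
side pot_mid 0.52 [ 0.5293 -0.3297  0.031 ]
side dish 0.63 [0.4959 0.0315 0.    ]
44.35 [ 0.0027  0.0007 -0.0033  0.0007 -0.0015  0.0002 -0.0033]
```

```bash
python3 -c "
from cell import arm
print(arm.sign_off())"
```

```text
the job is handed in; nothing more can be done
None
```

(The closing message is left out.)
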